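Bed a coupling in its shipping cradle and set the keeper yoke

ROBOT

A 7-joint arm with a two-finger parallel gripper is mounted at the origin on a cart in front of the work surface, level with it; the furniture and walls round the work are solid. World frame = base frame: x ahead of the robot, y to its left, z up, the work surface at z = 0. Lengths are in m, angles in rad, forces in N, time in s.
With the tool pointing down it reaches from about 0.4 to 0.85 m from the base axis. Payload 4.5 kg.
Tool frame: the origin (TCP) lies on the centre line of the jaws, within the pads' length; the fingertips stand r.tips_ahead ahead of it and the grasp point (between the pads) is the TCP (r.tips_ahead is the distance from the TCP to the fingertips, in m); z points along the fingers, y is the direction in which the jaws open and shut (so a half turn about z gives the same grasp; the last joint's range is limited). The gripper opens to 88 mm and grips with 3 to 60 N. Pads are 18 mm wide; open, the fingers measure 123 mm over their backs; the gripper's body (75 mm by 187 mm) begins 45 mm behind the grasp point.
Start: joints at [1.36, 0.689, -0.195, 1.565, 0.157, 0.902, -0.215], TCP at [0.152, -0.606, 0.258] pointing down, gripper open.
Joint ranges: [-3.01, 3.01], [-0.46, 2.08], [-1.47, 1.51], [0.13, 2.56], [-1, 4.14], [0.04, 2.09], [-2.66, 2.66]. Speed limits (rad/s): [2.57, 2.57, 3.14, 3.14, 3.14, 3.14, 3.14].

INTERFACE

Orientations are given as a unit quaternion [x, y, z, w].
In Python, from plant import r gives the robot as it stands.
- The arm moves only by the shell command python3 -m inch 'ROWS' [FORCE]. ROWS is JSON, a list of rows, each a list of 5 numbers: the shift along the world's x, y, z in units of 25 mm (1.0 is 25 mm), then the turn about the world's z in units of 6 degrees (1.0 is 6 degrees), then the finger opening in mm, from 0 to 88.1. A call has 1 to 5 rows; each row shifts and turns the commanded pose from where the row before left it; what a row does not reach is not made up. A row lasts 1/10 s, in which the tool goes at most 50 mm and 8.59 degrees, less where a joint would pass 70% of its speed; a pose out of reach is approached as far as the arm can. A call is refused whole if a number of a shift passes 1 or a number of a turn 1, either way. A call with a gripper value outside its range is refused whole. The fingers move at their own pace and stop on an object; FORCE is the grip in N (left out, the last holds). Time passes only in rows, so rows that do not move let the fingers close. It gives the time, the measured TCP pose, the force and the opening at its end, in the units of the state.
- r.get_state(): the state, without advancing time (a new reading comes with each control period).
- r.snapshot(name): name is "scene" or "top" or "wrist"; returns a dict with "pixels" (480x640x3 uint8, red, green, blue), "range_z" (480x640 float32, m along the optical axis (not along the pixel's ray), 0 where there is no reading), "K" (3x3 intrinsics, pixels), "k1" (the pictures are not rectified: a ray, as slopes to the right and down, at radius r is drawn at 1 + k1 r^2 times it, then the intrinsics apply), "position" and "attitude" of the camera in the world. Camera axes: x right, y up, looking along -z (the intrinsics and any distortion apply to the point x, -y, -z); pixel columns grow to the right and rows downward; lengths in m; the calibration is good to about 2 mm. A picture is of the moment at which its call begins.
- r.finish_job(): hands the job in, once; it reports no verdict.
The state is a dict: "clock": time; "q": joint angles; "qd": joint speeds; "joint_torque": joint torques, N m; "tool_pos": TCP position; "eef_rot": TCP orientation; "contact_force": force on the tool from outside, world axes, zero at the start; "moment": the same for the moment, N m; "opening": opening from 0.0 (shut) to 1.0 (fully open).
Only numpy, scipy, OpenCV 4.12 (cv2) and the standard library are available. Lean on these libraries where they do the work, as an engineer would, in place of code of your own. Each camera call takes 0.05 s, during which the arm holds its last target. There are 200 camera calls.

TASK

Make the smaller of the two couplings that lie on the bench (not those in the crates) ready for strapping: lay it gently in the V-saddles of the wooden shipping cradle, in the middle, so that a yellow end cap rests on each saddle. Then set the wooden keeper yoke across the middle of the coupling, its two feet fully home in the two notches at the sides of the cradle so that it stands square. Do not drop or ram anything, leave the larger coupling where it lies, and do not shove the cradle about.

Things in the scene. Friction and masses are not known exactly. Their poses are not given: they have to be found in the camera images.
- coupling_small: The smaller loose coupling: a dark ribbed sleeve with a yellow cap on each end, a round part 56 mm in diameter and 77 mm long, 0.3 kg, lying on its side on the bench. Its own y axis is its long axis, z is up. The body's origin is not in the middle; use small_mid.
- small_mid (a point): Middle of the smaller coupling, on its long axis, 28 mm above whatever flat surface it lies on; its y axis runs along the coupling. The two end caps begin about 20 mm either side of this point and end 38 mm from it. Grip it here across its 56 mm diameter.
- coupling_large: The larger loose coupling (68 mm in diameter, 93 mm long, bolted grey flange ring round the middle), a bystander that does not fit the cradle or the yoke. Its y axis is its long axis. The origin is not in the middle; use large_mid.
- large_mid (a point): Middle of the larger coupling, 34 mm above the bench; y runs along its long axis.
- cradle: Shipping cradle of pale plywood, 1.5 kg, loose on the bench: a deck 112 mm (x) by 130 mm (y), top 27 mm over the bench, on two runners, with two upright V-topped saddle plates across it and a notch in the middle of each long side. Origin: middle of its underside; z up; y along the axis of the coupling it is made for.
- saddle_seat (a point): Cradle point 75.6 mm above its underside, axes as the cradle's: small_mid comes here when the coupling lies in both V's, its axis along y. Saddle plates: 10 mm thick, at y = -30 and +30 mm (50 mm clear between), 84 mm wide (x), 61 mm high; V sides slope 40 degrees from the bottom at z = 39 mm to edges at x = -26 and +26 mm.
- notch_seat (a point): Cradle point midway between the notches at floor height (12 mm above its underside), axes as the cradle's: the yoke's origin comes here when its feet are home, its x along the cradle's x (either way round). Notches: y from -20 to +20 mm, reaching in to x = -31 and +31 mm, open outward and upward, 15 mm deep below the deck.
- yoke: Keeper yoke: wooden bridge 94 mm wide (x), 36 mm thick (y), 126 mm high, 0.24 kg, standing on its two feet. Origin: midway between the feet at their underside; z up. Legs 14 mm by 36 mm, at x = 33 to 47 mm either side, tapered in the lowest 9 mm. Opening 66 mm wide, 96 mm high. Seated, its crossbar is 4 mm clear of the coupling.
- yoke_grip (a point): Grip point on the yoke's middle line, 115 mm above its feet and 11 mm below the top of the wooden hand grip (44 mm long in x at its top) on the crossbar: grip from above across the 36 mm thickness, fingers closing along the yoke's y.
There are look-alikes about, which are no part of the job. Leave any blue or orange look-alike of the coupling_small alone.

How it is judged:
On the way:
1. the smaller coupling lies in both V-saddles of the cradle, let go and at rest (x of small_mid in the frame of saddle_seat between -0.005 and 0.005 m and y of small_mid in the frame of saddle_seat between -0.007 and 0.007 m and z of small_mid in the frame of saddle_seat between -0.004 and 0.004 m and angle between the y axis of coupling_small and the y axis of cradle, either way round below 0.07 rad and linear speed of coupling_small below 0.02 m/s and contact force between the fingers and coupling_small below 0.1 N), for 0.2 s.
At the end, for the whole second after the job is handed in: Small coupling at rest in both saddles (middle within 5 mm across, 7 mm along, 4 mm in height of saddle_seat, axis within 0.07 rad); yoke at rest with both feet home (within 4 mm of notch_seat each way, 3 mm below, square within 0.09 rad, upright within 0.04 rad); both released (all of step 1 and x of yoke in the frame of notch_seat between -0.004 and 0.004 m and y of yoke in the frame of notch_seat between -0.004 and 0.004 m and z of yoke in the frame of notch_seat between -0.003 and 0.004 m and angle between the x axis of yoke and the x axis of cradle, either way round below 0.09 rad and angle between the z axis of yoke and the z axis of cradle, either way round below 0.04 rad and linear speed of yoke below 0.02 m/s and contact force between the fingers and yoke below 0.1 N); the robot touches nothing.
It fails at once if the larger coupling is shifted by more than 20 mm (distance of large_mid from where it was at the start of the episode above 0.02 m).
It fails at once if the cradle is shoved by more than 25 mm (distance of cradle from where it was at the start of the episode above 0.025 m).
It fails at once if the smaller coupling is dropped: in free air with its middle more than 15 mm above its seat height (z of small_mid in the frame of saddle_seat above 0.015 m and contact force between coupling_small and anything else below 0.01 N).
It fails at once if the yoke is dropped: in free air more than 20 mm above its seat height (z of yoke in the frame of notch_seat above 0.02 m and contact force between yoke and anything else below 0.01 N).
It fails at once if something is rammed onto the cradle or the coupling with over 60 N (contact force between any of coupling_small, yoke and cradle above 60 N or contact force between yoke and coupling_small above 60 N).
It also fails if it takes over 72 s, if anything falls off the work surface, if the arm or the gripper's body presses on something with over 40 N, if the wrist force passes 120 N, or if a joint passes its speed limit or range.

## Working session

There is one attempt and no reset: what is moved stays moved. The work goes in short steps, Python scripts to look and compute and a shell command to move; the robot and the scene stay as the last step left them, time stands still between calls to the robot, and variables do not carry over. Pictures are saved under pics/ and viewed, about 8 in all and at most 12, crops included, and the job is handed in when it is done.

```bash
mkdir -p pics; ls
cat > h.py <<'E'
import numpy as np, cv2
from plant import r
from scipy.spatial.transform import Rotation as R
def snap(n,f=None):
    s=r.snapshot(n)
    if f: cv2.imwrite('pics/'+f,s['pixels'][:,:,::-1])
    return s
def cloud(s):
    K=np.array(s['K']);k1=s['k1'];h,w=s['range_z'].shape
    u,v=np.meshgrid(np.arange(w),np.arange(h))
    P=np.stack([u,v],-1).reshape(-1,1,2).astype(float)
    d=cv2.undistortPoints(P,K,np.array([k1,0,0,0.]),None).reshape(h,w,2) if k1 else (P.reshape(h,w,2)-[K[0,2],K[1,2]])/[K[0,0],K[1,1]]
    z=s['range_z'];c=np.stack([d[...,0]*z,-d[...,1]*z,-z],-1)
    A=np.array(s['attitude']);M=R.from_quat(A).as_matrix() if A.size==4 else A
    p=c@M.T+np.array(s['position']);p[z<=0]=np.nan
    return p
E
python3 - <<'E'
from h import *
for n in('scene','top','wrist'):
    s=snap(n,n+'0.png');print(n,s['position'],s['attitude'],s['k1'],s['K'][0][0])
    np.savez(n+'0.npz',**{k:np.array(v) for k,v in s.items()})
print(r.get_state(),r.tips_ahead)
E
```

```text
pics
scene [0.12185859 0.89328293 0.67620675] [-0.1143785   0.51145491  0.82976269 -0.1918992 ] -0.09929474958734923 493.64643903030185
top [ 0.45917838 -0.1035445   1.35138098] [-0.03560365  0.03037004  0.71091863 -0.70171557] -0.0009826346774304872 566.535021431064
wrist [ 0.22970783 -0.58627644  0.38494054] [-0.12310788  0.09644457 -0.60770848  0.77860985] -0.005781631501144303 426.9939231926371
{'clock': 0.15, 'q': array([ 1.35980009,  0.68982531, -0.19454328,  1.56608615,  0.15734875,
        0.90249786, -0.21510621]), 'qd': array([ 0.00035116, -0.00300191, -0.00025378, -0.00393705,  0.0004502 ,
       -0.00089576,  0.00068091]), 'joint_torque': array([-1.56531703e-03, -5.27866995e+01, -1.26854517e+00, -1.53587490e+01,
       -5.25118585e-02,  3.87637396e-03,  1.15400826e-04]), 'tool_pos': array([ 0.1513301 , -0.60594009,  0.2570785 ]), 'eef_rot': array([ 9.92512383e-01,  1.22141990e-01, -1.49901012e-04, -6.94419781e-04]), 'contact_force': array([-0.2548308 , -0.07216427,  0.39983473]), 'moment': array([ 0.02303467, -0.02077551,  0.01414895]), 'opening': 0.9992665748943298} 0.019
```

View pics/top0.png

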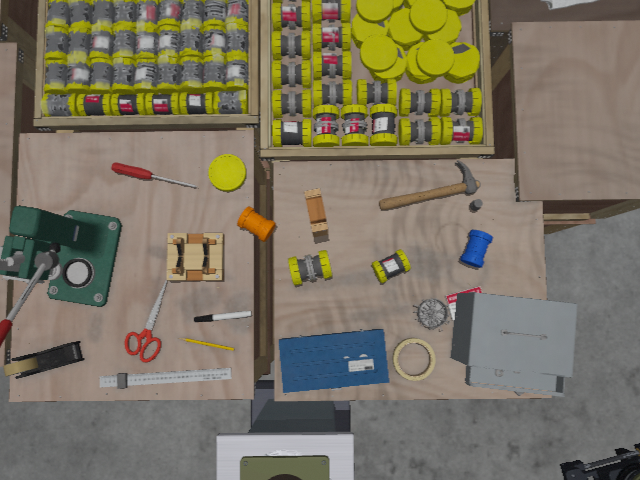

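View pics/scene0.png

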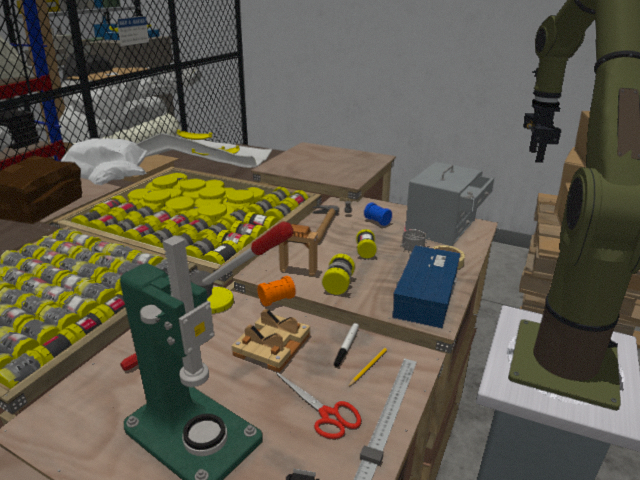

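The top view shows two yellow-capped couplings loose on the bench:
- (391,266): the smaller one, dark sleeve with a label. This fits coupling_small.
- (310,268): bigger, with a grey flange ring. This is the large one.

The blue (476,248) and orange (257,223) parts are look-alikes. The cradle is at (195,257) and the yoke at (316,215). Next I'll measure and confirm with one crop.

Run:
```python
from h import *
s=dict(np.load('top0.npz'));p=cloud(s)
im=s['pixels'][:,:,::-1].copy();hsv=cv2.cvtColor(im,cv2.COLOR_BGR2HSV)
def rect(pts,n):
    (c,sz,a)=cv2.minAreaRect((pts[:,:2]*1000).astype(np.float32));print(n,'c',np.round(c,1),'size',np.round(sz,1),'ang',round(a,1),'zmax',np.round(np.percentile(pts[:,2],[50,99]),4),len(pts));return c,sz,a
def reg(x0,y0,x1,y1,zl,zh):
    q=p[y0:y1,x0:x1];m=(q[...,2]>zl)&(q[...,2]<zh);
    m=cv2.morphologyEx(m.astype(np.uint8),cv2.MORPH_OPEN,np.ones((2,2)))>0
    return q[m]
print('bench z',np.nanmedian(p[300:320,280:330,2]),np.nanmedian(p[330:340,180:230,2]))
rect(reg(365,240,418,292,.012,.1),'small')
rect(reg(280,240,340,295,.012,.1),'large')
rect(reg(160,225,230,290,.015,.035),'deck')
pl=reg(160,225,230,290,.045,.08);rect(pl,'plates')
ym=np.median(pl[:,1]);[rect(g,'plate') for g in(pl[pl[:,1]>ym],pl[pl[:,1]<ym])]
rect(reg(295,180,335,250,.085,.15),'yoke bar');rect(reg(295,180,335,250,.105,.15),'yoke grip')
y=cv2.inRange(hsv,(22,120,80),(35,255,255))
for n,(x0,y0,x1,y1) in dict(small=(365,240,418,292),large=(280,240,340,295)).items():
    k,l,st,ce=cv2.connectedComponentsWithStats(y[y0:y1,x0:x1])
    for i in range(1,k):
        if st[i,4]>20:
            q=p[y0:y1,x0:x1][l==i];print(n,'cap px',ce[i]+[x0,y0],st[i,4],np.round(np.nanmedian(q,0),4))
cv2.imwrite('pics/crop0.png',cv2.resize(im[175:300,160:500],None,fx=2.3,fy=2.3,interpolation=cv2.INTER_CUBIC))
```

```text
bench z -0.00040610669708218694 -0.000823143749717592
small c [ 537.1 -258.3] size [54.3 86.4] ang 24.6 zmax [nan nan] 721
large c [535.2 -66.5] size [65.3 92. ] ang 13.7 zmax [nan nan] 1003
deck c [556.2 209.8] size [120.7 118.9] ang 76.7 zmax [nan nan] 1776
plates c [566.2 209.2] size [74.  83.1] ang 89.7 zmax [0.0532 0.0644] 302
plate c [565.5 236. ] size [13.8 81.5] ang 85.1 zmax [0.0531 0.0644] 151
plate c [566.2 201.9] size [59.3 83.1] ang 89.7 zmax [0.0534 0.0646] 151
yoke bar c [665.9 -82.5] size [105.2  39. ] ang 10.6 zmax [nan nan] 704
yoke grip c [665.8 -81.9] size [110.1  19. ] ang 0.6 zmax [nan nan] 687
small cap px [403.63513514 259.44594595] 148 [ 0.5515 -0.2794  0.0514]
small cap px [378.92592593 271.42857143] 189 [ 0.5247 -0.222   0.0488]
large cap px [324.84738956 264.06024096] 249 [ 0.5418 -0.0984  0.0621]
large cap px [294.3   270.516] 250 [ 0.5288 -0.028   0.062 ]
```

View pics/crop0.png

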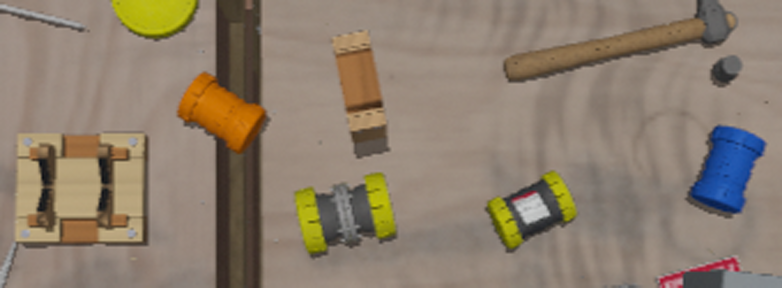

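The crop confirms it: the part at top-view (391,266), dark with yellow caps and no flange, is the small coupling. The yoke and cradle are clear too. Before moving I'll check obstacle heights on the way and clean up the cradle and yoke estimates.

Run:
```python
from h import *
s=dict(np.load('top0.npz'));p=cloud(s)
def st(n,x0,y0,x1,y1):
    q=p[y0:y1,x0:x1].reshape(-1,3);q=q[np.isfinite(q[:,2])];print(n,np.round(np.percentile(q[:,2],[50,90,99.5]),3));return q
q=st('cabinet',455,295,575,390);h=q[q[:,2]>.1];print(h.min(0),h.max(0))
st('blue box',280,330,385,390);st('press',5,205,80,280);st('wirespool',415,300,448,328)
def sel(x0,y0,x1,y1,a,b):
    q=p[y0:y1,x0:x1].reshape(-1,3);return q[(q[:,2]>a)&(q[:,2]<b)]
def rect(q,n):
    c,z,a=cv2.minAreaRect((q[:,:2]*1000).astype(np.float32));print(n,np.round(c,1),np.round(z,1),round(a,1),np.round(q.mean(0)*1000,1),len(q))
d=sel(160,225,232,292,.0235,.031);rect(d,'deck')
t=sel(160,225,232,292,.055,.066)
for a,b,n in((t[:,1]>.21,t[:,0]>.56,'++'),(t[:,1]>.21,t[:,0]<.56,'+-'),(t[:,1]<.21,t[:,0]>.56,'-+'),(t[:,1]<.21,t[:,0]<.56,'--')): print(n,np.round(t[a&b].mean(0)*1000,1),(a&b).sum())
rect(sel(295,180,335,250,.09,.135),'yoke all');rect(sel(295,180,335,250,.118,.135),'yoke grip')
y=sel(295,180,335,250,.09,.11);rect(y,'yoke bar')
rect(sel(365,240,418,292,.015,.1),'small')
```

```text
cabinet [0.17  0.174 0.193]
[ 0.26478193 -0.61336972  0.10033795] [ 0.46733464 -0.38787582  0.20020526]
blue box [0.069 0.073 0.076]
press [0.276 0.307 0.345]
wirespool [0.007 0.031 0.041]
deck [567.2 208.2] [111.2 130.8] 0.2 [566.2 205.8  27.4] 1437
++ [596.1 237.   59.5] 41
+- [538.2 237.5  59.4] 46
-+ [595.1 177.1  59.6] 41
-- [536.8 178.3  59.3] 47
yoke all [659.5 -80.3] [95.8 35.8] 10.5 [656.8 -80.7 119.7] 700
yoke grip [659.1 -80.4] [56.8 35.7] 10.6 [658.  -80.5 125.4] 414
yoke bar [659.6 -79.8] [95.9 35.7] 9.9 [643.3 -82.2 107. ] 76
small [ 538.2 -252.4] [54.1 78. ] 24.7 [ 537.7 -251.2   47.2] 719
```

```bash
python3 -m inch '[[0,0,0.6,0,88],[0.9,0.8,0.6,0.9,88],[0.9,0.8,0.6,0.9,88],[0.9,0.8,0,0.9,88],[0.9,0.8,0,0.9,88]]' 20; python3 -m inch '[[0.9,0.8,0,0.9,88],[0.9,0.8,0,0.9,88],[0.9,0.8,0,0.9,88],[0.9,0.8,0,0.9,88],[0.9,0.8,0,0.9,88]]'
```

```text
clock: 0.65
tool_pos: [0.2423, -0.5256, 0.3031]
eef_rot: [0.951, 0.308, 0.0, 0.0]
contact_force: [-0.9, 0.5, 0.1]
opening: 1.0
clock: 1.15
tool_pos: [0.3546, -0.4254, 0.3026]
eef_rot: [0.853, 0.521, -0.0, -0.0]
contact_force: [0.8, 0.4, -0.7]
opening: 1.0
```

```bash
python3 -m inch '[[0.8,0.8,0,1,88],[0.8,0.8,0,1,88],[0.8,0.8,0,1,88],[0.8,0.8,0,1,88],[0.8,0.8,0,1,88]]'; python3 -m inch '[[0.8,0.7,-0.7,1,88],[0.8,0.7,-0.9,0.9,88],[0.8,0.7,-0.9,0.9,88],[0.9,0.7,-0.7,0.9,88],[0,0,0,0,88]]'; python3 -m inch '[[0,0,0,0,88],[0,0,0,0,88]]'
python3 - <<'E'
from h import *
s=snap('wrist','w1.png');p=cloud(s)
q=p.reshape(-1,3);T=r.get_state()
m=np.isfinite(q[:,2])&(q[:,2]>.015)&(q[:,2]<.07)&(np.hypot(q[:,0]-.538,q[:,1]+.252)<.055)
q=q[m];print(len(q),cv2.minAreaRect((q[:,:2]*1000).astype(np.float32)),T['tool_pos'],T['eef_rot'],s['position'])
t=q[q[:,2]>.05];print('crest',t.mean(0),np.percentile(q[:,2],99.5))
E
```

```text
clock: 1.65
tool_pos: [0.4545, -0.3255, 0.3025]
eef_rot: [0.689, 0.725, -0.0, -0.0]
contact_force: [-0.3, -0.6, 0.1]
opening: 0.998
clock: 2.15
tool_pos: [0.5381, -0.252, 0.2204]
eef_rot: [0.535, 0.845, 0.002, -0.002]
contact_force: [-1.3, 0.2, -1.5]
opening: 1.002
clock: 2.35
tool_pos: [0.5358, -0.2577, 0.2231]
eef_rot: [0.54, 0.842, -0.001, 0.0]
contact_force: [-0.4, 0.7, -0.6]
opening: 0.999
6869 ((538.2713012695312, -252.7101287841797), (53.66484069824219, 77.28851318359375), 25.140552520751953) [ 0.53579617 -0.25787382  0.22330128] [ 5.39702157e-01  8.41855738e-01 -5.73864999e-04  4.10801548e-04] [ 0.5028553  -0.18434216  0.35097124]
crest [ 0.53772713 -0.25076718  0.05326696] 0.05739530616811579
```

View pics/w1.png

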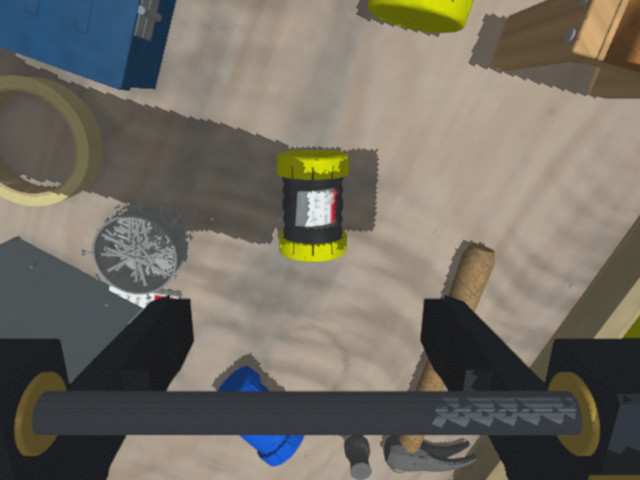

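The wrist view shows the small coupling, dark with yellow caps, at (313,205), and its axis is square to the jaws. I'm going down on it now.

```bash
python3 -m inch '[[0.1,0.2,-0.8,0,88],[0,0,-1,0,88],[0,0,-1,0,88],[0,0,-1,0,88],[0,0,-1,0,88]]'; python3 -m inch '[[0,0,-1,0,88],[0,0,-0.8,0,88],[0,0,-0.5,0,88],[0,0,0,0,88],[0,0,0,0,88]]'
```

```text
clock: 2.9
tool_pos: [0.5386, -0.2531, 0.1027]
eef_rot: [0.54, 0.842, -0.0, 0.001]
contact_force: [0.5, -0.7, -0.6]
opening: 0.997
clock: 3.4
tool_pos: [0.5394, -0.2519, 0.0461]
eef_rot: [0.539, 0.842, 0.0, 0.001]
contact_force: [0.2, 0.4, 0.3]
opening: 1.001
```

```bash
python3 -m inch '[[0,0,-0.4,0,88],[0,0,-0.3,0,88],[0,0,0,0,88],[0,0,0,0,88]]'; python3 -m inch '[[0,0,0,0,50],[0,0,0,0,50],[0,0,0,0,50],[0,0,0,0,50],[0,0,0,0,50]]' 25;python3 -m inch '[[0,0,0,0,50],[0,0,0,0,50],[0,0,0,0,50]]'
```

```text
clock: 3.8
tool_pos: [0.5389, -0.2513, 0.0276]
eef_rot: [0.539, 0.843, -0.0, -0.0]
contact_force: [-0.1, 0.3, -0.1]
opening: 1.002
clock: 4.3
tool_pos: [0.5389, -0.2515, 0.0278]
eef_rot: [0.539, 0.843, -0.0, -0.0]
contact_force: [0.9, -0.2, 0.8]
opening: 0.619
clock: 4.6
tool_pos: [0.5389, -0.2515, 0.0278]
eef_rot: [0.539, 0.843, -0.0, -0.0]
contact_force: [-0.6, 0.4, 0.0]
opening: 0.622
```

```bash
python3 -m inch '[[0,0,0.3,0,50],[0,0,0.6,0,50],[0,0,1,0,50],[0,0,1,0,50],[0,0,1,0,50]]' 30; python3 -m inch '[[0,0,1,0,50],[0,0,1,0,50],[0,0,1,0,50],[0,0.3,0.7,0,50],[0,0.6,0.4,-0.2,50]]'; python3 -m inch '[[0.1,0.8,0,-0.4,50],[0.1,0.8,0,-0.4,50],[0.1,0.8,0,-0.4,50],[0.1,0.8,0,-0.4,50],[0.1,0.8,0,-0.4,50]]'; python3 -m inch '[[0.1,0.8,0,-0.4,50],[0.1,0.8,0,-0.4,50],[0.1,0.8,0,-0.4,50],[0.1,0.8,0,-0.4,50],[0.1,0.8,0,-0.4,50]]';python3 -m inch '[[0.1,0.8,0,0,50],[0,0.8,0,0,50],[0,0.8,0,0,50],[0,0.8,0,0,50],[0,0.8,0,0,50]]'
```

```text
clock: 5.1
tool_pos: [0.539, -0.2512, 0.1271]
eef_rot: [0.538, 0.843, 0.0, 0.0]
contact_force: [0.4, 0.2, -3.5]
opening: 0.622
clock: 5.6
tool_pos: [0.5392, -0.2296, 0.2299]
eef_rot: [0.548, 0.836, 0.0, 0.001]
contact_force: [-0.2, 0.3, -3.8]
opening: 0.62
clock: 6.1
tool_pos: [0.5511, -0.1271, 0.2282]
eef_rot: [0.632, 0.775, 0.0, -0.0]
contact_force: [-0.5, -0.8, -2.5]
opening: 0.621
clock: 6.6
tool_pos: [0.5634, -0.0271, 0.2281]
eef_rot: [0.71, 0.705, 0.0, -0.0]
contact_force: [0.7, 0.4, -2.7]
opening: 0.621
clock: 7.1
tool_pos: [0.5656, 0.0728, 0.2281]
eef_rot: [0.709, 0.705, -0.0, -0.0]
contact_force: [-0.1, -0.3, -3.0]
opening: 0.623
```

```bash
python3 -m inch '[[0,0.9,0,0,50],[0,0.9,0,0,50],[0,0.9,0,0,50],[0,0.9,0,0,50],[0,0.7,0,0,50]]'; python3 -m inch '[[0,0.4,0,0,50],[0,0.2,0,0,50],[0,0,0,0,50],[0,0,0,0,50]]'
python3 - <<'E'
from h import *
s=snap('wrist','w2.png');p=cloud(s);q=p.reshape(-1,3);T=r.get_state()
near=np.isfinite(q[:,2])&(abs(q[:,0]-.567)<.08)&(abs(q[:,1]-.208)<.09)
def rect(m,n):
    a=q[m];c,z,g=cv2.minAreaRect((a[:,:2]*1000).astype(np.float32));print(n,np.round(c,1),np.round(z,1),round(g,1),len(a))
rect(near&(q[:,2]>.0235)&(q[:,2]<.031),'deck')
t=near&(q[:,2]>.057)&(q[:,2]<.066)
for a in(1,-1):
  for b in(1,-1):
    k=q[t&(a*(q[:,1]-.208)>0)&(b*(q[:,0]-.567)>0)];print(a,b,len(k),np.round(k.mean(0)*1000,1) if len(k) else'')
c=near&(q[:,2]>.18)&(q[:,2]<.27);rect(c,'held');print(np.percentile(q[c][:,2],[1,50,99]))
print(T['tool_pos'],T['eef_rot'])
E
```

```text
clock: 7.6
tool_pos: [0.5653, 0.1812, 0.2282]
eef_rot: [0.709, 0.706, 0.0, -0.001]
contact_force: [0.1, 0.2, -2.2]
opening: 0.617
clock: 8.0
tool_pos: [0.5665, 0.1923, 0.2276]
eef_rot: [0.71, 0.704, -0.001, 0.0]
contact_force: [0.8, 0.6, -3.1]
opening: 0.624
deck [567.  221.3] [103.1 112.1] 89.5 11933
1 1 436 [596.7 238.   60.3]
1 -1 432 [537.6 238.4  60.3]
-1 1 0 
-1 -1 0 
held [566.9 193.2] [76.1 89.3] 89.0 44173
[0.21071836 0.2491045  0.26544643]
[0.56659654 0.19212958 0.22759921] [ 7.09975308e-01  7.04226271e-01 -5.45254792e-04  3.52486725e-04]
```

View pics/w2.png

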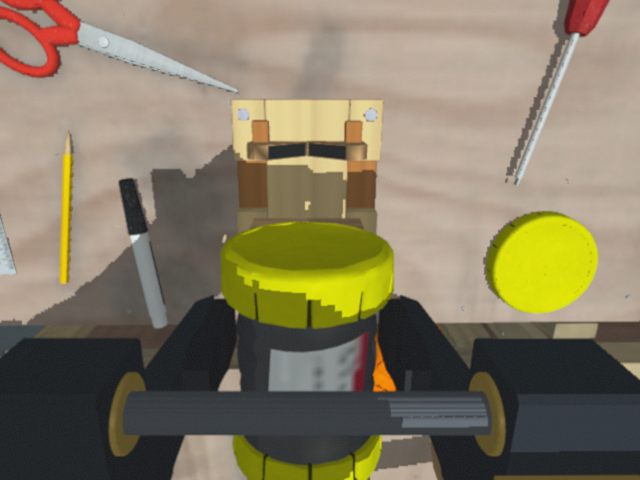

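Run:
```python
from h import *
s=snap('wrist');p=cloud(s);T=r.get_state()['tool_pos']
h=cv2.cvtColor(s['pixels'],cv2.COLOR_RGB2HSV);y=(cv2.inRange(h,(22,120,60),(36,255,255))>0)
m=y&(p[...,2]>.19)&(p[...,2]<.28)
v=np.arange(480)[:,None]*np.ones((1,640))
for n,k in(('far cap',m&(v<330)),('near cap',m&(v>430))):
    q=p[k]-T;print(n,len(q),'dx',np.round(np.percentile(q[:,0],[1,50,99])*1000,1),'dy',np.round(np.percentile(q[:,1],[1,50,99])*1000,1),'dz',np.round(np.percentile(q[:,2],[1,50,99])*1000,1))
    # crest along y
    for a in range(-40,45,5):
        c=q[(abs(q[:,1]*1000-a)<2.5)&(abs(q[:,0])<.006)]
        if len(c)>10: print(a,'crest z',np.round(np.percentile(c[:,2],90)*1000,1))
```

```text
far cap 15511 dx [-24.    0.6  25.4] dy [23.5 36.6 38.1] dz [-19.6  20.4  29.1]
25 crest z 28.7
30 crest z 29.0
35 crest z 28.5
40 crest z 26.5
near cap 3439 dx [-23.9   0.1  24.4] dy [-35.9 -26.8 -23.5] dz [12.2 23.8 29.1]
-30 crest z 28.6
-25 crest z 28.9
```

```bash
python3 -m inch '[[0,0.3,0,0,50],[0,0.33,-0.5,0,50],[0,0,-1,0,50],[0,0,-1,0,50],[0,0,-1,0,50]]'; python3 -m inch '[[0,0,-0.8,0,50],[0,0,-0.5,0,50],[0,0,-0.3,0,50],[0,0,0,0,50],[0,0,0,0,50]]'
```

```text
clock: 8.6
tool_pos: [0.5661, 0.2103, 0.1386]
eef_rot: [0.709, 0.705, 0.0, -0.0]
contact_force: [-0.4, -0.3, -3.9]
opening: 0.621
clock: 9.1
tool_pos: [0.567, 0.2099, 0.1008]
eef_rot: [0.709, 0.705, 0.001, 0.0]
contact_force: [-1.0, -0.2, -3.8]
opening: 0.621
```

```bash
python3 -m inch '[[0,-0.06,-0.3,0,50],[0,0,-0.3,0,50],[0,0,-0.1,0,50],[0,0,-0.1,0,50],[0,0,0,0,50]]'; python3 -m inch '[[0,0,-0.05,0,50],[0,0,-0.05,0,50],[0,0,0,0,50],[0,0,0,0,50]]'
```

```text
clock: 9.6
tool_pos: [0.5663, 0.2078, 0.0799]
eef_rot: [0.709, 0.705, -0.0, -0.0]
contact_force: [-0.1, 0.1, -3.4]
opening: 0.622
clock: 10.0
tool_pos: [0.5666, 0.2079, 0.0778]
eef_rot: [0.709, 0.705, 0.0, 0.0]
contact_force: [0.3, -0.7, -3.2]
opening: 0.618
```

```bash
python3 -m inch '[[0,0,-0.04,0,50],[0,0,0,0,50],[0,0,-0.04,0,50],[0,0,0,0,50],[0,0,0,0,50]]'; python3 -m inch '[[0,0,-0.04,0,50],[0,0,0,0,50],[0,0,0,0,50]]'
```

```text
clock: 10.5
tool_pos: [0.5665, 0.2078, 0.0757]
eef_rot: [0.709, 0.705, -0.0, 0.0]
contact_force: [0.7, 0.5, -3.0]
opening: 0.622
clock: 10.8
tool_pos: [0.5667, 0.208, 0.0753]
eef_rot: [0.71, 0.705, 0.0, 0.0]
contact_force: [-1.5, -0.7, 4.3]
opening: 0.62
```

Contact: the vertical force went from -3 to +4 N at the expected height. I'll release and back off.

```bash
python3 -m inch '[[0,0,0,0,60],[0,0,0,0,70],[0,0,0,0,88],[0,0,0,0,88],[0,0,0,0,88]]'; python3 -m inch '[[0,0,0,0,88],[0,0,0.3,0,88],[0,0,0.6,0,88],[0,0,1,0,88],[0,0,1,0,88]]'; python3 -m inch '[[0,0,1,0,88],[0,0,1,0,88],[0,0,1,0,88],[0,0,0.5,0,88],[0,0,0,0,88]]'
python3 - <<'E'
from h import *
s=snap('wrist','w3.png');p=cloud(s);q=p.reshape(-1,3)
h=cv2.cvtColor(s['pixels'],cv2.COLOR_RGB2HSV);y=(cv2.inRange(h,(22,120,60),(36,255,255))>0)
k=np.isfinite(p[...,2])&(p[...,2]>.06)&(p[...,2]<.115)&(abs(p[...,0]-.567)<.045)&(abs(p[...,1]-.208)<.06)
a=p[k];print('coupling',cv2.minAreaRect((a[:,:2]*1000).astype(np.float32)),np.percentile(a[:,2],99))
near=np.isfinite(q[:,2])&(abs(q[:,0]-.567)<.08)&(abs(q[:,1]-.208)<.09)
d=q[near&(q[:,2]>.0235)&(q[:,2]<.031)];print('deck',cv2.minAreaRect((d[:,:2]*1000).astype(np.float32)))
for b in(1,-1):
  for e in (.238,.178):
    c=q[near&(q[:,2]>.057)&(q[:,2]<.0625)&(abs(q[:,1]-e)<.008)&(b*(q[:,0]-.567)>.027)];print(b,len(c),c.mean(0) if len(c) else'')
for e in (.18,.236):
    c=p[k&y&(abs(p[...,1]-e)<.006)];print(e,np.percentile(c[:,2],[90,99]),np.percentile(c[:,0],[1,99]).mean())
E
```

```text
clock: 11.3
tool_pos: [0.5665, 0.2079, 0.0746]
eef_rot: [0.709, 0.705, 0.0, 0.0]
contact_force: [-0.6, 1.0, -0.5]
opening: 0.997
clock: 11.8
tool_pos: [0.5665, 0.2079, 0.1491]
eef_rot: [0.709, 0.705, 0.0, 0.0]
contact_force: [-0.2, -0.4, 0.2]
opening: 0.991
clock: 12.3
tool_pos: [0.5675, 0.2085, 0.2372]
eef_rot: [0.709, 0.705, 0.002, 0.001]
contact_force: [0.9, 0.3, -1.2]
opening: 0.998
coupling ((566.759033203125, 207.3313751220703), (77.12639617919922, 74.72317504882812), 89.5171890258789) 0.10450065508756452
deck ((566.8753051757812, 208.0819091796875), (129.7484130859375, 112.24901580810547), 89.5252456665039)
1 202 [0.60100434 0.23801319 0.06062222]
1 201 [0.60007617 0.17824414 0.06041476]
-1 217 [0.53356876 0.23877876 0.0605416 ]
-1 210 [0.53345077 0.1786617  0.06061459]
0.18 [0.10395642 0.10499633] 0.5668648313647419
0.236 [0.10386937 0.1048206 ] 0.5673864067520682
```

View pics/w3.png

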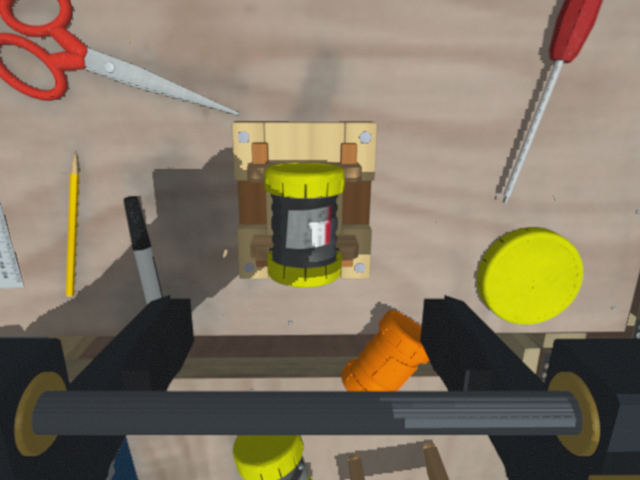

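The coupling is seated, with a yellow cap on each saddle: (305,180) and (305,268) in the picture. Its centre is within 1 mm of the cradle's. Next is the yoke.

```bash
python3 - <<'E'
from h import *
print(r.get_state()['q'])
E
python3 -m inch '[[0.2,-0.4,0.3,-0.4,88],[0.3,-0.8,0.3,-1,88],[0.3,-0.8,0,-1,88],[0.3,-0.8,0,-1,88],[0.3,-0.8,0,-1,88]]'
python3 - <<'E'
from h import *
print(r.get_state()['q'])
E
```

```text
[-0.17267007  0.71304585 -0.45368462  1.64999103  0.38598828  0.86702473
 -0.78927299]
clock: 12.85
tool_pos: [0.6015, 0.1157, 0.2488]
eef_rot: [0.853, 0.521, -0.001, 0.0]
contact_force: [0.0, -0.5, 1.4]
opening: 0.998
[-0.07678575  0.69494787 -0.33746176  1.60819485  0.2774449   0.88831121
 -0.99232455]
```

Turning the other way keeps joint 7 well inside its range when I return to the cradle, so I'm reversing the turn.

```bash
python3 -m inch '[[0.2,-0.7,0,0.4,88],[0.2,-0.8,0,1,88],[0.2,-0.8,0,1,88],[0.2,-0.8,0,1,88],[0.2,-0.8,0,1,88]]'; python3 -m inch '[[0.3,-0.8,0,1,88],[0.3,-0.8,0,1,88],[0.3,-0.8,0,1,88],[0.2,-0.8,0,1,88],[0.2,-0.7,0,1,88]]';python3 -m inch '[[0,0,0,1,88],[0,0,0,1,88],[0,0,0,1,88],[0,0,0,1,88],[0,0,0,1,88]]';python3 -m inch '[[0,0,0,1,88],[0,0,0,1,88],[0,0,0,1,88],[0,0,0,1,88],[0,0,0,1,88]]';python3 -m inch '[[0,0,0,1,88],[0,0,0,0.8,88],[0,0,0,0,88],[0,0,0,0,88],[0,0,0,0,88]]'
python3 - <<'E'
from h import *
T=r.get_state();print(T['q'],T['tool_pos'])
s=snap('wrist','w4.png');p=cloud(s);q=p.reshape(-1,3)
m=np.isfinite(q[:,2])&(np.hypot(q[:,0]-.6595,q[:,1]+.08)<.07)
for a,b in((.12,.135),(.098,.112),(.09,.135)):
    k=q[m&(q[:,2]>a)&(q[:,2]<b)];print(a,b,len(k),cv2.minAreaRect((k[:,:2]*1000).astype(np.float32)) if len(k)>5 else '',k[:,2].max())
E
```

```text
clock: 13.35
tool_pos: [0.6262, 0.0182, 0.2486]
eef_rot: [0.709, 0.705, -0.001, -0.0]
contact_force: [0.5, 0.5, 1.0]
opening: 0.995
clock: 13.85
tool_pos: [0.6585, -0.0799, 0.2483]
eef_rot: [0.502, 0.865, -0.001, -0.001]
contact_force: [-0.6, -0.3, -0.5]
opening: 1.002
clock: 14.35
tool_pos: [0.6583, -0.0785, 0.2484]
eef_rot: [0.261, 0.965, -0.001, -0.001]
contact_force: [-0.6, -0.1, 0.3]
opening: 0.998
clock: 14.85
tool_pos: [0.6583, -0.0785, 0.2483]
eef_rot: [0.002, 1.0, -0.0, -0.001]
contact_force: [0.0, -0.2, -0.6]
opening: 0.998
clock: 15.35
tool_pos: [0.6588, -0.0776, 0.2493]
eef_rot: [-0.09, 0.996, -0.0, -0.0]
contact_force: [0.3, 0.4, -0.5]
opening: 0.998
[ 0.48333068  0.89107914 -0.9267255   1.42551993  0.73359024  1.19148478
  1.21411711] [ 0.65881055 -0.07755627  0.24929734]
0.12 0.135 4875 ((659.0263061523438, -80.30880737304688), (54.33750534057617, 36.08170700073242), 10.52543830871582) 0.12953327709103155
0.098 0.112 459 ((659.1349487304688, -80.16100311279297), (94.47416687011719, 36.11618423461914), 10.826635360717773) 0.11199874839214369
0.09 0.135 8167 ((659.143310546875, -80.21903991699219), (94.49186706542969, 36.10969924926758), 10.746074676513672) 0.12953327709103155
```

View pics/w4.png

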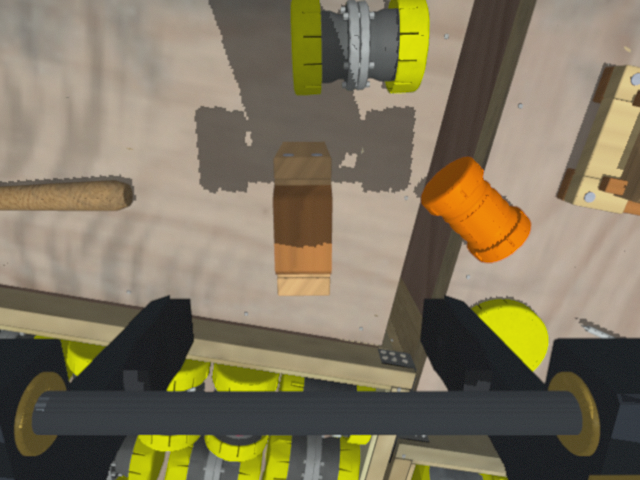

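The wrist view shows the yoke at (302,235), square between the jaws. Descending.

```bash
python3 -m inch '[[0,-0.1,-0.6,0,88],[0,0,-1,0,88],[0,0,-1,0,88],[0,0,-1,0,88],[0,0,-0.7,0,88]]'; python3 -m inch '[[0,0,-0.5,0,88],[0,0,-0.3,0,88],[0,0,-0.2,0,88],[0,0,0,0,88],[0,0,0,0,88]]'
```

```text
clock: 15.9
tool_pos: [0.6578, -0.0802, 0.1394]
eef_rot: [-0.091, 0.996, -0.0, -0.002]
contact_force: [-0.6, 0.3, -0.2]
opening: 0.997
clock: 16.4
tool_pos: [0.6595, -0.0795, 0.118]
eef_rot: [-0.091, 0.996, 0.0, 0.001]
contact_force: [0.0, 0.3, 0.0]
opening: 1.002
```

```bash
python3 -m inch '[[0,0,-0.1,0,88],[0,0,0,0,88],[0,0,0,0,30],[0,0,0,0,30],[0,0,0,0,30]]' 30; python3 -m inch '[[0,0,0,0,30],[0,0,0,0,30],[0,0,0,0,30],[0,0,0,0,30],[0,0,0,0,30]]'
```

```text
clock: 16.9
tool_pos: [0.6591, -0.0796, 0.1149]
eef_rot: [-0.091, 0.996, 0.0, 0.0]
contact_force: [-0.5, 0.4, -0.5]
opening: 0.748
clock: 17.4
tool_pos: [0.659, -0.0797, 0.1147]
eef_rot: [-0.091, 0.996, 0.0, -0.0]
contact_force: [0.6, -0.1, -0.5]
opening: 0.405
```

```bash
python3 -m inch '[[0,0,0.3,0,30],[0,0,0.6,0,30],[0,0,1,0,30],[0,0,1,0,30],[0,0,1,0,30]]' 35; python3 -m inch '[[0,0,1,0,30],[0,0,1,0,30],[0,0.2,0.6,0,30],[-0.2,0.5,0.3,-0.2,30],[-0.3,0.7,0,-0.2,30]]';python3 -m inch '[[-0.3,0.8,0,-0.2,30],[-0.3,0.8,0,-0.2,30],[-0.3,0.8,0,-0.2,30],[-0.3,0.8,0,-0.2,30],[-0.3,0.8,0,-0.2,30]]';python3 -m inch '[[-0.3,0.8,0,-0.2,30],[-0.3,0.8,0,-0.2,30],[-0.3,0.8,0,0,30],[-0.3,0.8,0,0,30],[-0.3,0.8,0,0,30]]';python3 -m inch '[[-0.2,0.8,0,0,30],[0,0.7,0,0,30],[0,0.4,0,0,30],[0,0,0,0,30],[0,0,0,0,30]]'
python3 - <<'E'
from h import *
T=r.get_state();print(T['q'],T['tool_pos'],T['eef_rot'],T['moment'])
s=snap('wrist','w5.png')
E
```

```text
clock: 17.9
tool_pos: [0.659, -0.0794, 0.2144]
eef_rot: [-0.091, 0.996, 0.0, 0.0]
contact_force: [-0.3, 0.6, -2.3]
opening: 0.407
clock: 18.4
tool_pos: [0.647, -0.0445, 0.2865]
eef_rot: [-0.069, 0.998, -0.0, 0.001]
contact_force: [0.3, -0.0, -2.7]
opening: 0.405
clock: 18.9
tool_pos: [0.6082, 0.0567, 0.2851]
eef_rot: [-0.018, 1.0, 0.0, -0.0]
contact_force: [-0.0, 1.0, -2.3]
opening: 0.404
clock: 19.4
tool_pos: [0.5706, 0.1566, 0.2851]
eef_rot: [0.003, 1.0, 0.0, -0.0]
contact_force: [0.8, 0.7, -2.1]
opening: 0.411
clock: 19.9
tool_pos: [0.5666, 0.2021, 0.2846]
eef_rot: [0.003, 1.0, -0.001, -0.0]
contact_force: [0.6, -0.4, -1.8]
opening: 0.409
[ 0.05296935  0.75245893 -0.89070863  1.58682937  0.63429876  1.1146293
  0.56872214] [0.56657273 0.20210503 0.28462906] [ 3.43404521e-03  9.99993945e-01 -5.55406282e-04 -8.89022449e-05] [ 0.01455673 -0.2082081   0.03924524]
```

View pics/w5.png

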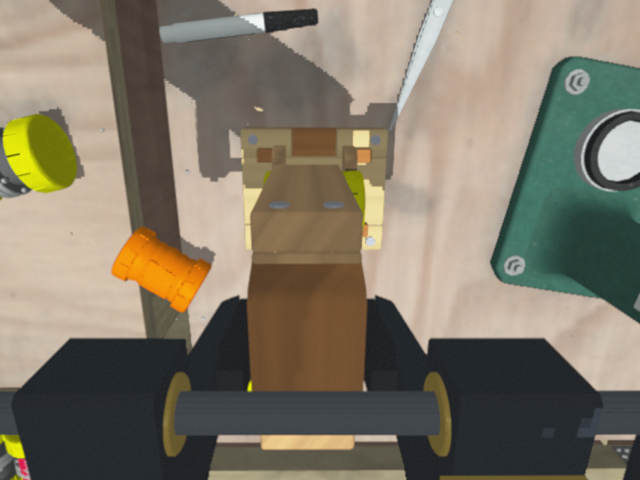

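Run:
```python
from h import *
s=snap('wrist');p=cloud(s);q=p.reshape(-1,3);q=q[np.isfinite(q[:,2])];T=r.get_state()['tool_pos'];print(T)
d=q-T
m=(abs(d[:,0])<.06)&(abs(d[:,1])<.025)&(d[:,2]>-.13)&(d[:,2]<.02)
y=d[m]
b=y[(y[:,2]>-.026)&(y[:,2]<0)];
print('bar dx',np.percentile(b[:,0],[.5,99.5]),'dy',np.percentile(b[:,1],[.5,50,99.5]),len(b), cv2.minAreaRect((b[:,:2]*1000).astype(np.float32)))
f=y[(y[:,0]<-.035)&(y[:,2]<-.025)]
for z in np.arange(-.12,-.02,.01):
    k=f[abs(f[:,2]-z)<.005]
    if len(k)>5: print('face z%.3f'%z,len(k),np.round(np.median(k,0)*1000,1),np.round(np.percentile(k[:,1],[1,99])*1000,1))
t=y[(y[:,2]>.002)];print('grip top',np.percentile(t[:,2],[5,50,95]),len(t))
dk=q[(q[:,2]>.0235)&(q[:,2]<.031)&(abs(q[:,0]-.567)<.075)&(abs(q[:,1]-.208)<.08)]
print('deck',cv2.minAreaRect((dk[:,:2]*1000).astype(np.float32)),len(dk))
for sg in(1,-1):
    k=dk[(abs(dk[:,0]-.53)<.01)&(sg*(dk[:,1]-.208)>.055)];print('deck y edge',np.percentile(k[:,1],[1,99]) if len(k) else 0)
k=dk;print('deck xmin',np.percentile(k[:,0],.5))
```

```text
[0.56679357 0.20141629 0.28451021]
bar dx [-0.04724487  0.04651809] dy [-0.02443917  0.00036186  0.02427449] 9609 ((0.15316009521484375, -0.05554389953613281), (49.995086669921875, 95.42078399658203), 89.66206359863281)
face z-0.100 182 [-46.3   0.1 -99.3] [-17.  17.]
face z-0.090 198 [-46.4  -0.9 -89.2] [-17.2  16.9]
face z-0.080 237 [-46.4   0.2 -79.6] [-17.2  17. ]
face z-0.070 268 [-46.4  -0.5 -69.9] [-17.  17.]
face z-0.060 306 [-46.4   0.3 -59.9] [-17.2  17.1]
face z-0.050 369 [-46.4   0.3 -49.7] [-17.1  17.2]
face z-0.040 426 [-46.4   0.3 -39.7] [-16.9  17.3]
face z-0.030 504 [-46.4   0.  -29.9] [-16.8  17.6]
grip top [0.00451609 0.01209665 0.0134366 ] 15615
deck ((567.2147216796875, 207.81680297851562), (130.1857452392578, 111.88885498046875), 89.52128601074219) 5680
deck y edge [0.26312166 0.27300867]
deck y edge [0.14342187 0.15292663]
deck xmin 0.5111372508583152
```

The yoke hangs upright and square: leg face x is constant over its height, yaw within 0.5°. I need +6.5 mm in y, then a descent.

```bash
python3 -m inch '[[0,0.15,0,0,30],[0,0.1,-0.4,0,30],[0,0,-0.8,0,30],[0,0,-0.9,0,30],[0,0,-0.9,0,30]]'; python3 -m inch '[[0,0,-0.8,0,30],[0,0,-0.5,0,30],[0,0,-0.2,0,30],[0,0,0,0,30],[0,0,0,0,30]]';  python3 -m inch '[[0,0,0,0,30],[0,0,0,0,30]]'
```

```text
clock: 20.5
tool_pos: [0.5664, 0.209, 0.2083]
eef_rot: [0.003, 1.0, 0.0, -0.0]
contact_force: [-0.0, 0.6, -2.4]
opening: 0.406
clock: 21.0
tool_pos: [0.5669, 0.2096, 0.173]
eef_rot: [0.003, 1.0, 0.001, 0.001]
contact_force: [0.5, -0.3, -2.4]
opening: 0.404
clock: 21.2
tool_pos: [0.5669, 0.2094, 0.173]
eef_rot: [0.003, 1.0, 0.0, 0.001]
contact_force: [0.1, 0.5, -1.7]
opening: 0.405
```

```bash
python3 -m inch '[[0,-0.06,-0.3,0,30],[0,0,-0.2,0,30],[0,0,-0.2,0,30],[0,0,0,0,30],[0,0,0,0,30]]'
python3 - <<'E'
from h import *
s=snap('wrist','w6.png');p=cloud(s);q=p.reshape(-1,3);q=q[np.isfinite(q[:,2])];print(r.get_state()['tool_pos'])
k=q[(q[:,2]>.06)&(q[:,2]<.13)&(abs(q[:,1]-.208)<.022)&(q[:,0]<.53)&(q[:,0]>.51)];print('leg',np.percentile(k[:,1],[1,99]),np.median(k[:,0]),len(k))
d=q[(q[:,2]>.0235)&(q[:,2]<.031)&(abs(q[:,0]-.567)<.075)&(abs(q[:,1]-.208)<.08)]
print('deck',cv2.minAreaRect((d[:,:2]*1000).astype(np.float32)))
e=d[(d[:,0]>.513)&(d[:,0]<.53)]; a=e[e[:,1]>.208];b=e[e[:,1]<.208];print('notch y',np.percentile(b[:,1],99.5),np.percentile(a[:,1],.5))
E
```

```text
clock: 21.7
tool_pos: [0.5664, 0.2077, 0.1545]
eef_rot: [0.003, 1.0, 0.0, -0.0]
contact_force: [0.0, -0.2, -1.9]
opening: 0.407
[0.5665166  0.20780293 0.15474009]
leg [0.19040552 0.22478798] 0.5200265560826528 2317
deck ((566.911376953125, 208.17715454101562), (130.69900512695312, 111.75082397460938), 89.48152160644531)
notch y 0.18844534325534637 0.22850111583784746
```

View pics/w6.png

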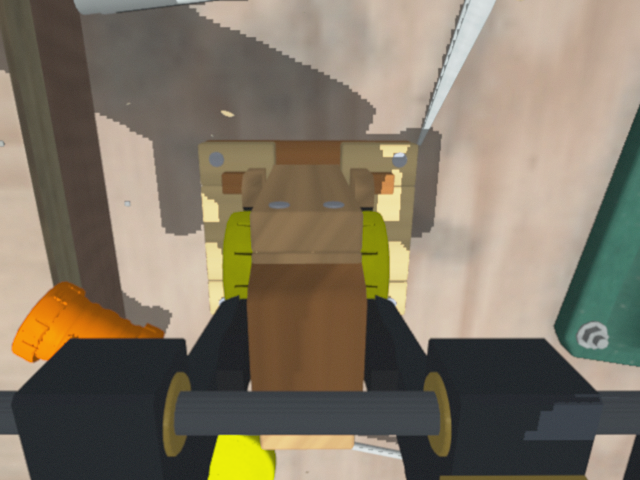

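The leg sits centred over the notch (leg y 190.4–224.8, notch 188.4–228.5). I'm lowering in small steps.

```bash
python3 -m inch '[[0.02,0.02,-0.15,0,30],[0,0,-0.15,0,30],[0,0,-0.1,0,30],[0,0,-0.1,0,30],[0,0,0,0,30]]'; python3 -m inch '[[0,0,-0.1,0,30],[0,0,-0.1,0,30],[0,0,-0.1,0,30],[0,0,0,0,30],[0,0,0,0,30]]'
```

```text
clock: 22.25
tool_pos: [0.5668, 0.2079, 0.1418]
eef_rot: [0.003, 1.0, -0.0, -0.0]
contact_force: [-1.2, -0.9, -2.0]
opening: 0.403
clock: 22.75
tool_pos: [0.567, 0.2081, 0.1347]
eef_rot: [0.003, 1.0, 0.0, -0.0]
contact_force: [0.8, 0.2, -2.4]
opening: 0.406
```

```bash
python3 -m inch '[[0,0,-0.1,0,30],[0,0,0,0,30],[0,0,-0.1,0,30],[0,0,0,0,30],[0,0,0,0,30]]'; python3 -m inch '[[0,0,-0.06,0,30],[0,0,0,0,30],[0,0,0,0,30]]'; python3 -m inch '[[0,0,-0.04,0,30],[0,0,0,0,30],[0,0,0,0,30]]'
```

```text
clock: 23.25
tool_pos: [0.5669, 0.2081, 0.1296]
eef_rot: [0.003, 1.0, -0.0, -0.0]
contact_force: [0.5, 0.4, -2.9]
opening: 0.401
clock: 23.55
tool_pos: [0.567, 0.2081, 0.1282]
eef_rot: [0.003, 1.0, 0.0, -0.0]
contact_force: [0.1, -0.3, -2.7]
opening: 0.403
clock: 23.85
tool_pos: [0.567, 0.2081, 0.1272]
eef_rot: [0.003, 1.0, 0.0, -0.0]
contact_force: [-1.0, 0.5, -1.8]
opening: 0.406
```

```bash
python3 -m inch '[[0,0,-0.03,0,30],[0,0,0,0,30],[0,0,0,0,30]]'; python3 -m inch '[[0,0,-0.02,0,30],[0,0,0,0,30],[0,0,0,0,30]]'
```

```text
clock: 24.15
tool_pos: [0.5671, 0.2082, 0.1267]
eef_rot: [0.003, 1.0, 0.0, 0.0]
contact_force: [1.0, 0.9, 0.6]
opening: 0.401
clock: 24.45
tool_pos: [0.5671, 0.2083, 0.1267]
eef_rot: [0.003, 1.0, 0.0, 0.0]
contact_force: [-1.8, -1.4, 5.3]
opening: 0.408
```

Touched down at the expected height (0.1267), with force +5 N. I'll release, rise and check.

```bash
python3 -m inch '[[0,0,0.02,0,42],[0,0,0,0,55],[0,0,0,0,70],[0,0,0,0,70],[0,0,0,0,70]]'; python3 -m inch '[[0,0,0,0,70],[0,0,0.2,0,70],[0,0,0.5,0,70],[0,0,1,0,70],[0,0,1,0,70]]'; python3 -m inch '[[0,0,1,0,70],[0,0,1,0,70],[0,0,0.5,0,70],[0,0,0,0,70],[0,0,0,0,70]]'
python3 - <<'E'
from h import *
T=r.get_state();print(T['tool_pos'],T['contact_force'])
s=snap('wrist','w7.png')
for n,s in(('wrist',s),('top',snap('top'))):
    p=cloud(s);q=p.reshape(-1,3);q=q[np.isfinite(q[:,2])];q=q[(abs(q[:,0]-.567)<.075)&(abs(q[:,1]-.208)<.08)]
    def R_(a,b,w=.1,nm=''):
        k=q[(q[:,2]>a)&(q[:,2]<b)&(abs(q[:,1]-.208)<w)]
        if len(k)>5: print(n,nm,np.round(cv2.minAreaRect((k[:,:2]*1000).astype(np.float32))[0],1),[np.round(v,1) for v in cv2.minAreaRect((k[:,:2]*1000).astype(np.float32))[1:]],np.round(np.percentile(k[:,2],[50,99])*1000,1),len(k))
    R_(.107,.15,nm='yoke all');R_(.13,.15,nm='yoke grip');R_(.0235,.031,nm='deck');R_(.065,.1065,nm='coupling+yoke')
    k=q[(q[:,2]>.09)&(q[:,2]<.1065)&(abs(q[:,1]-.208)>.024)];print('caps',np.round(np.percentile(k[:,1],[.5,99.5])*1000,1),np.percentile(k[:,0],[1,99]).mean(),k[:,2].max())
E
```

```text
clock: 24.95
tool_pos: [0.567, 0.2081, 0.1263]
eef_rot: [0.003, 1.0, 0.0, -0.0]
contact_force: [0.5, 1.3, -0.7]
opening: 0.788
clock: 25.45
tool_pos: [0.5668, 0.2083, 0.1955]
eef_rot: [0.003, 1.0, 0.0, -0.0]
contact_force: [-0.4, 0.3, -0.0]
opening: 0.792
clock: 25.95
tool_pos: [0.5668, 0.2077, 0.256]
eef_rot: [0.003, 1.0, -0.0, -0.0]
contact_force: [-0.4, -0.5, -0.2]
opening: 0.796
[0.56675668 0.20768945 0.25604337] [-0.35862775 -0.50228176 -0.18942309]
wrist yoke all [567.2 207.6] [array([36.1, 94.7]), np.float64(89.8)] [137.9 140.4] 8398
wrist yoke grip [566.5 207.6] [array([36.1, 55.5]), np.float64(89.8)] [138.9 140.5] 5149
wrist deck [567.2 207.9] [array([130.3, 112.1]), np.float64(89.6)] [28.  30.1] 6967
wrist coupling+yoke [557.1 207.2] [array([77.5, 73.1]), np.float64(89.4)] [ 99.  105.3] 3967
caps [168.7 245.7] 0.5666770520419999 0.10622968016987394
top deck [590.1 160.8] [array([62.4, 36. ]), np.float64(1.4)] [27.3 30.7] 257
top coupling+yoke [582.4 168.6] [array([ 1.4, 14.9]), np.float64(85.5)] [71.5 79.8] 9Traceback (most recent call last):
  File "<stdin>", line 10, in <module>
    return _quantile_unchecked(
        a, q, axis, out, overwrite_input, method, keepdims, weights)
    return _ureduce(a,
                    func=_quantile_ureduce_func,
    ...<5 lines>...
                    overwrite_input=overwrite_input,
                    method=method)
    r = func(a, **kwargs)
    result = _quantile(arr,
                       quantiles=q,
    ...<2 lines>...
                       out=out,
                       weights=wgt)
    slices_having_nans = np.isnan(arr[-1, ...])
                                  ~~~^^^^^^^^^
IndexError: index -1 is out of bounds for axis 0 with size 0
```

View pics/w7.png

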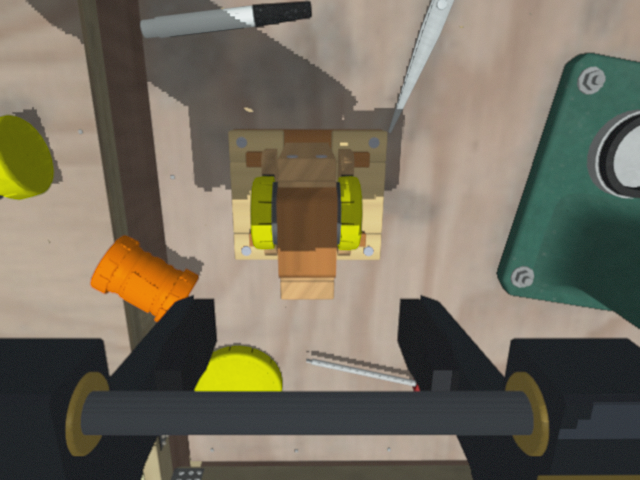

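The yoke stands over the coupling (308,215) with a cap on each side. Its centre is within 0.5 mm of the cradle's, and the grip top reads 138–139 mm against 138 mm nominal. Handing in.

```bash
python3 -c "
from plant import r
print(r.finish_job(), r.get_state()['clock'])"
```

```text
the job is handed in; nothing more can be done
the job is handed in; nothing more can be done
```

The small coupling lies in both V-saddles with a yellow cap on each, and the yoke stands over it with its feet home in the notches. I handed the job in at about 26 s with the gripper open, well clear and reading no contact; the hand-in gives no verdict.

**Last checks, from the wrist camera:**
- **Coupling:** its middle was within about 1 mm of the cradle's middle and its axis within about 0.3°. The cap tops read 104–105 mm against 103.6 mm nominal.
- **Yoke:** it was within about 0.5 mm of the notch centre and square within about 0.3°. Its top read 138–139 mm against 138 mm nominal, and it was upright when I measured it hanging just before setting it down.
- **Cradle:** it moved less than about 0.5 mm.
- **Forces:** wrist readings stayed within about 5 N at both touch-downs.

**What failed or was not checked:**
- The final top-camera check was no use because the arm blocked its view and the script stopped there. The final result therefore rests on the wrist camera alone.
- I did not re-measure the larger coupling at the end. Nothing came near it, and no unexpected contact force showed.

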